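# Put the plug gauge back in its own hole of the graded rack

## Task

The bore check on the wooden satellite panel is done: draw the plug gauge out of the panel and put it back into the hole of its own size in the graded gauge rack. The rack's hole block is clamped anywhere along its slotted plate, so feel for the hole with light pressure, never forcing the gauge against the rack, and lower it until it is fully home and upright; leave the other things on the bench where they are.

Things in the scene. Friction and masses are not known exactly. Their poses are not given: they have to be found in the camera images.
- gauge: The 16 mm plug gauge, about 0.14 kg, upright in the satellite panel's bore, collar on the panel. Origin: centre of its lower (measuring) end; z up its axis. Steel cylinder 16 mm in diameter from 0 to 32 mm above the origin, lower edge chamfered 0.5 mm; dark collar 26 mm wide from 32 to 36 mm; knurled round aluminium handle 20 mm in diameter from 36 to 91 mm.
- rack: Gauge rack, fixed. Origin: centre of the underside of its slotted aluminium plate (90 mm along x, 320 mm along y, 16 mm high, a low stop bar across its -y end); z up. An oak block (58 x 226 mm, flat top 56 mm above the bench) is clamped on it square and centred in x, somewhere along y: this pose is the plate's and does not show where. The clamps (end knobs, 33 mm high) hold over 60 N.
- row_at_stop (a point): Where the mouth of the first, 10 mm hole would be if the block lay against the stop bar; it is clamped 4 to 32 mm from there in the rack's +y. From that mouth the holes follow at 0, 36, 72, 108, 144, 180 mm along +y, for gauges of 10, 13, 16, 19, 22, 25 mm, each 1 mm wider than its gauge, chamfered 1 mm, 40 mm deep. 13, 16, 19 are empty; the others hold gauges, 115 mm high, fixed.
- hole16_at_stop (a point): Where the mouth of the 16 mm hole would be if the block lay against the stop bar. The true mouth lies 4 to 32 mm from here along the rack's +y, at the same height (56 mm above the bench); how far must be seen or felt. The gauge is home when its collar lies on the block's top; its lower end is then 24 mm above the bench.
- satellite: Wooden satellite body in its assembly jig, fixed. Origin: centre of the underside of the 150 mm square jig plate, 8 mm thick; z up. The body is 100 mm square; the surface of its oak top panel is 119 mm above the bench. The bore, at x = -18 mm, y = +12 mm, goes through the 10 mm panel and is 17.5 mm wide; the gauge stands in it.
- gauge19: Bystander: a larger, 19 mm plug gauge standing upside down on its handle on the bench, 91 mm high. Origin: centre of the handle's end on the bench. To be left where it is.
- screwdriver: Bystander: a loose screwdriver with a black handle, 190 mm long, lying on the bench along its x. Origin under its middle. To be left where it is.
- screw_tray: Bystander: an open grey plastic tray, 70 x 100 x 22 mm, with two compartments. Origin: centre of its underside. To be left where it is.
Things that resemble listed ones, but are neither listed nor needed, are in the scene too. Leave any pink look-alike of the gauge alone. Of the things that look like the satellite, the larger one is meant.

How it is judged:
By the outcome, as a careful person would: the job done as asked, in the order asked, and still so for the second after the job is handed in, with the robot touching nothing.
It also fails if it takes over 64 s, if anything falls off the work surface, if the arm or the gripper's body presses on something with over 40 N, if the wrist force passes 120 N, or if a joint passes its speed limit or range.

## Robot

A 6-joint arm with a two-finger parallel gripper is mounted at the origin on the work surface. World frame = base frame: x ahead of the robot, y to its left, z up, the work surface at z = 0. Lengths are in m, angles in degrees, forces in N, time in s.
With the tool pointing down it reaches from about 0.4 to 0.825 m from the base axis. Payload 7 kg.
Tool frame: the origin (TCP) lies midway between the tips of the shut fingers; the grasp point (between the pads) lies 19 mm behind it; z points along the fingers, y is the direction in which the jaws open and shut (so a half turn about z gives the same grasp; the last joint's range is limited). The gripper opens to 88 mm and grips with 3 to 60 N. Pads are 19 mm wide; open, the fingers measure 130 mm over their backs; the gripper's body (78 mm by 193 mm) begins 47 mm behind the grasp point.
Start: joints at [-55.056, 20.546, 0.682, 0, -70.136, -16.507], TCP at [0.213, -0.64, 0.227] pointing down, gripper open.
Joint ranges: [-176.03, 176.03], [-82.01, 121.73], [-58.28, 71.71], [-173.87, 95.51], [-174.79, -0.11], [-173.66, 173.66]. Speed limits (degrees/s): [136.94, 136.94, 172.46, 180, 180, 180].

## Interface

Orientations are given as [roll, pitch, yaw] about the fixed x, y, z axes, in that order (R = Rz(yaw) Ry(pitch) Rx(roll)).
In Python, from plant import get_state, capture, close_job gives the robot as it stands.
- The arm moves only by the tool apply_moves, never from a script. Its argument "commands" is a list of rows, each an object with "grip": the opening, from 0 (shut) to 1 (fully open); "dp": the shift along the tool's x, y, z in mm, a list of three; "yaw": the turn about the tool's z in rad. A call has 1 to 12 rows; each row is the pose to reach, as a shift and turn from the pose commanded when the call began, along the tool's axes at that moment; what a row does not reach only later rows make up. A row lasts 1/8 s, in which the tool goes at most 62.5 mm and 10.7 degrees, less where a joint would pass 70% of its speed; a pose out of reach is approached as far as the arm can. A call with a gripper value outside its range is refused whole. The fingers move at their own pace and stop on an object; "newtons" is the grip in N (left out, the last holds). Time passes only in rows, so rows that repeat a pose let the fingers close. It gives the time, the measured TCP pose, the force and the opening at its end, in the units of the state.
- get_state(): the state, without advancing time (a new reading comes with each control period).
- capture(name): name is "scene" or "side" or "wrist"; returns a dict with "color" (420x560x3 uint8, red, green, blue), "camera_matrix" (3x3 intrinsics, pixels), "xyz" and "rotation" of the camera in the world; the wrist camera has in their place "T_tool_cam" (4x4, takes a point from camera to tool coordinates, whose origin is the TCP and whose axes are the flange's). Camera axes: x right, y up, looking along -z (the intrinsics and any distortion apply to the point x, -y, -z); pixel columns grow to the right and rows downward; lengths in m; the calibration is good to about 2 mm. The wrist camera is an equidistant fisheye: a pixel r from the principal point sees the ray r / f radians off the axis. A picture is of the moment at which its call begins: read the wrist's pose just before it. There is no depth.
- close_job(): hands the job in, once; it reports no verdict.
The state is a dict: "time_s": time; "joints": joint angles; "qd": joint speeds; "joint_torque": joint torques, N m; "tcp_pos": TCP position; "eef_rot": TCP orientation; "contact_force": force on the tool from outside, world axes, zero at the start; "moment": the same for the moment, N m; "gripper_width": finger opening in m.
Only numpy, scipy, OpenCV 4.12 (cv2) and the standard library are available. Lean on these libraries where they do the work, as an engineer would, in place of code of your own. Each camera call takes 0.05 s, during which the arm holds its last target.

## Working session

There is one attempt and no reset: what is moved stays moved. The work goes in short steps, Python scripts to look and compute and a tool call to move; the robot and the scene stay as the last step left them, time stands still between calls to the robot, and variables do not carry over. Pictures are saved under pics/ and viewed, and the job is handed in when it is done.

Besides the shell and the picture viewer there is one more tool, called as name(argument=value, ...), one argument or row to a line, values as JSON. apply_moves: Moves the arm, as the interface text tells. Its arguments: {"type":"object","properties":{"commands":{"type":"array","items":{"type":"object","properties":{"grip":{"type":"number"},"dp":{"type":"array","items":{"type":"number"}},"yaw":{"type":"number"}}}},"newtons":{"type":"number"}},"required":["commands"]}

```bash
mkdir -p pics; ls; python3 - <<'E'
from plant import get_state, capture
import cv2
s=get_state()
print({k:s[k] for k in ('time_s','tcp_pos','eef_rot','contact_force','gripper_width')})
for n in ('scene','side','wrist'):
    c=capture(n); cv2.imwrite(f'pics/{n}0.png',c['color'][:,:,::-1])
    print(n,{k:v for k,v in c.items() if k!='color'})
E
```

```text
pics
{'time_s': 0.0, 'tcp_pos': array([ 0.21331326, -0.63990325,  0.22564625]), 'eef_rot': array([ 1.79906900e+02, -8.46833974e-03, -1.61568437e+02]), 'contact_force': array([ 0.08145839,  0.30950531, -0.31859311]), 'gripper_width': 0.08780787468709483}
scene {'camera_matrix': array([[426.03098497,   0.        , 283.73794929],
       [  0.        , 426.03098497, 210.41494572],
       [  0.        ,   0.        ,   1.        ]]), 'xyz': array([0.9895642 , 0.23276898, 0.94899856]), 'rotation': array([ 31.2006788 ,   0.38202978, 122.25972812])}
side {'camera_matrix': array([[501.24012306,   0.        , 283.23460849],
       [  0.        , 501.24012306, 209.04128204],
       [  0.        ,   0.        ,   1.        ]]), 'xyz': array([-0.14192245,  0.67171802,  0.68648719]), 'rotation': array([  58.02502788,    0.62997241, -137.86647874])}
wrist {'camera_matrix': array([[325.1922621 ,   0.        , 276.75760053],
       [  0.        , 325.1922621 , 216.97317647],
       [  0.        ,   0.        ,   1.        ]]), 'T_tool_cam': array([[ 2.04199704e-04,  9.59239131e-01,  2.82595556e-01,
         7.66067842e-02],
       [ 9.99999951e-01, -2.62609629e-04,  1.68812767e-04,
        -7.04337727e-05],
       [ 2.36144126e-04,  2.82595507e-01, -9.59239138e-01,
        -1.58748650e-01],
       [ 0.00000000e+00,  0.00000000e+00,  0.00000000e+00,
         1.00000000e+00]])}
```

View pics/scene0.png

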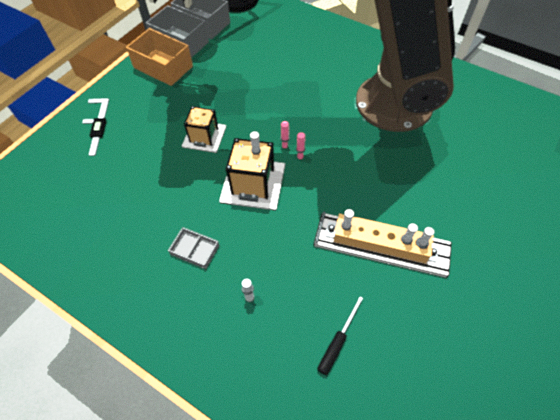

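View pics/side0.png

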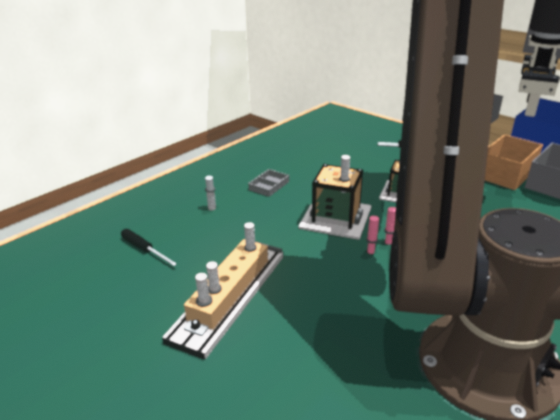

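View pics/wrist0.png

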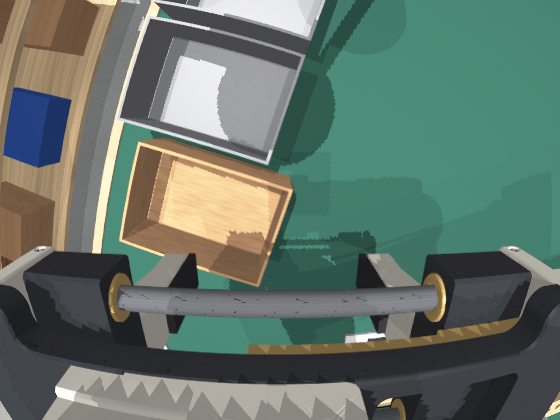

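The scene shows the large satellite at (252,172) with the grey-handled gauge on it at (255,142). Things that could be taken for it:
- pink look-alikes at (285,133) and (301,145)
- the upside-down gauge19 at (248,290)
- fixed rack gauges at (347,218), (411,235) and (428,238)
- the small satellite at (201,125)

My choice is (255,142). Next I check it in a close crop.

```bash
cat > h.py <<'E'
import numpy as np, cv2
from scipy.spatial.transform import Rotation as R
from plant import get_state, capture
def cam(c,tool=None):
    if 'xyz' in c: return R.from_euler('xyz',c['rotation'],degrees=True).as_matrix(), np.array(c['xyz'])
    Rt=R.from_euler('xyz',tool['eef_rot'],degrees=True).as_matrix()
    T=np.array(c['T_tool_cam']); return Rt@T[:3,:3], Rt@T[:3,3]+np.array(tool['tcp_pos'])
def proj(c,P,tool=None):
    Rc,o=cam(c,tool); p=(np.atleast_2d(P)-o)@Rc; x,y,z=p[:,0],-p[:,1],-p[:,2]; K=c['camera_matrix']
    if 'xyz' in c: u,v=x/z,y/z
    else:
        r=np.hypot(x,y); th=np.arctan2(r,z); u,v=x/r*th,y/r*th
    return np.c_[K[0,0]*u+K[0,2],K[1,1]*v+K[1,2]]
def back(c,uv,z,tool=None):
    Rc,o=cam(c,tool); K=c['camera_matrix']; a,b=(uv[0]-K[0,2])/K[0,0],(uv[1]-K[1,2])/K[1,1]
    if 'xyz' in c: d=np.array([a,-b,-1.])
    else:
        r=np.hypot(a,b); d=np.array([a/r*np.sin(r),-b/r*np.sin(r),-np.cos(r)])
    d=Rc@d; return o+d*(z-o[2])/d[2]
def crop(c,x0,y0,w,h,k,name):
    cv2.imwrite('pics/'+name,cv2.resize(c['color'][y0:y0+h,x0:x0+w,::-1],None,fx=k,fy=k,interpolation=cv2.INTER_CUBIC))
E
python3 - <<'E'
from h import *
c=capture('scene'); crop(c,210,110,110,105,5,'sat_s.png'); crop(c,310,200,150,80,5,'rack_s.png')
c=capture('side'); crop(c,290,140,110,110,5,'sat_d.png'); crop(c,160,210,130,145,4,'rack_d.png')
E
```

```text
(no output)
```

View pics/sat_s.png

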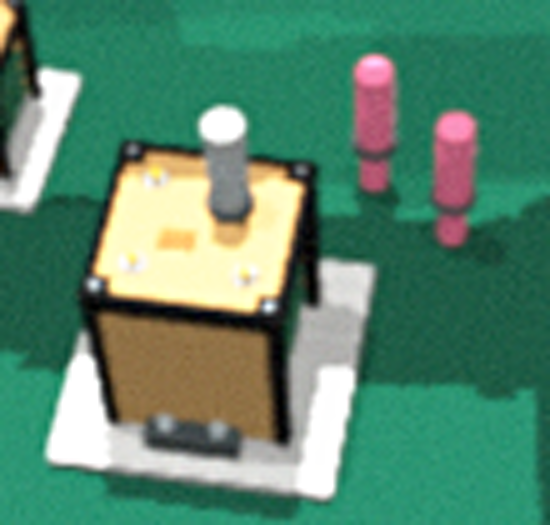

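View pics/rack_s.png

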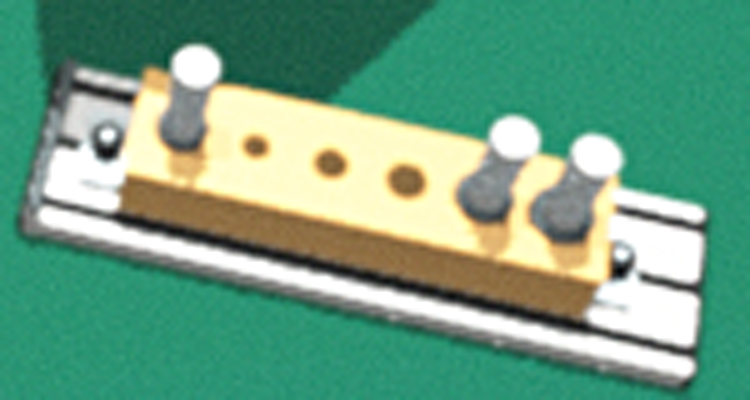

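View pics/sat_d.png

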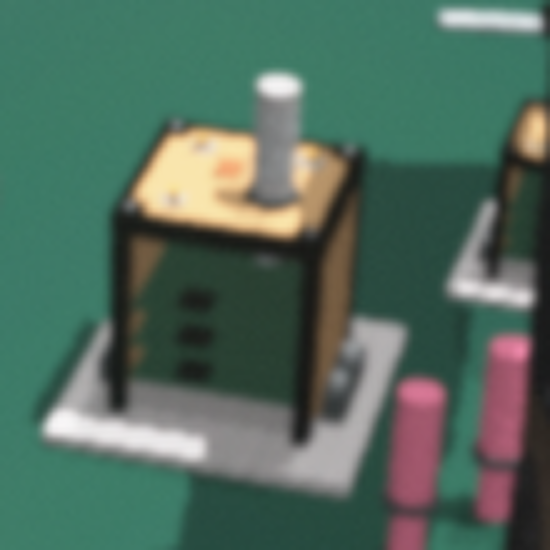

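View pics/rack_d.png

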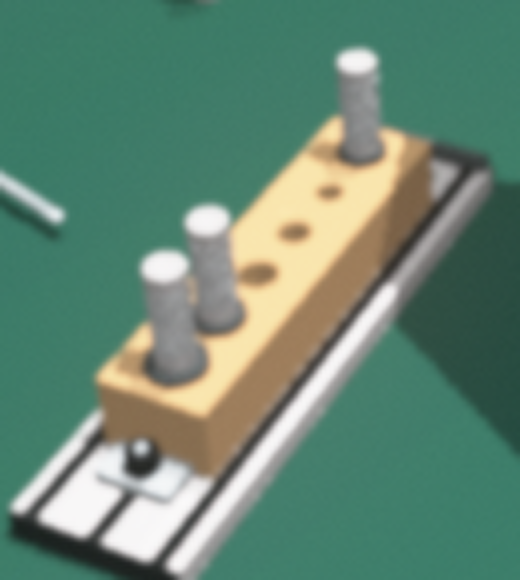

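```bash
cat > m.py <<'E'
from h import *
S=capture('scene');D=capture('side')
s=lambda x,y,x0,y0,k:((x+.5)/k-.5+x0,(y+.5)/k-.5+y0)
def two(n,a,b,z):
    p=back(S,a,z);q=back(D,b,z);print(n,p.round(4),q.round(4),'diff mm',((p-q)*1e3).round(1)[:2])
rs=lambda x,y:s(x,y,310,200,5); rd=lambda x,y:s(x,y,160,210,4)
two('gauge top',s(223,126,210,110,5),s(279,85,290,140,5),.178)
two('h13',rs(256,147),rd(330,192),.056)
two('h16',rs(331,163),rd(295,232),.056)
two('h19',rs(407,181),rd(258,274),.056)
two('g10top',rs(196,65),rd(358,62),.115)
two('g22top',rs(515,137),rd(208,220),.115)
two('g25top',rs(595,156),rd(165,268),.115)
two('block corner far',rs(150,70),rd(430,143),.056)
two('block b',rs(607,280),rd(100,378),.056)
two('block c',rs(127,180),rd(333,120),.056)
P=lambda n,a,z:print(n,back(S,a,z).round(4))
P('plate c1',rs(703,207),.016);P('plate c2',rs(690,370),.016)
P('sat c0',s(133,150,210,110,5),.119);P('sat c1',s(302,170,210,110,5),.119);P('sat c2',s(270,306,210,110,5),.119);P('sat c3',s(94,286,210,110,5),.119)
P('jig',s(372,266,210,110,5),.008);P('jig',s(330,492,210,110,5),.008);P('jig',s(50,455,210,110,5),.008)
E
python3 m.py
```

```text
gauge top [ 0.4573 -0.1921  0.178 ] [ 0.4537 -0.191   0.178 ] diff mm [ 3.6 -1.2]
h13 [0.4817 0.1225 0.056 ] [0.4778 0.1231 0.056 ] diff mm [ 3.9 -0.7]
h16 [0.4706 0.1565 0.056 ] [0.4673 0.1575 0.056 ] diff mm [ 3.3 -1. ]
h19 [0.4603 0.1911 0.056 ] [0.457  0.1918 0.056 ] diff mm [ 3.3 -0.7]
g10top [0.4917 0.0873 0.115 ] [0.4878 0.0892 0.115 ] diff mm [ 3.8 -1.9]
g22top [0.4495 0.2253 0.115 ] [0.4467 0.226  0.115 ] diff mm [ 2.8 -0.8]
g25top [0.4397 0.2591 0.115 ] [0.4351 0.2613 0.115 ] diff mm [ 4.6 -2.1]
block corner far [0.4709 0.0593 0.056 ] [0.4686 0.0583 0.056 ] diff mm [2.2 1. ]
block b [0.4586 0.2906 0.056 ] [0.4564 0.2893 0.056 ] diff mm [2.2 1.3]
block c [0.53   0.0789 0.056 ] [0.5227 0.0777 0.056 ] diff mm [7.2 1.2]
plate c1 [0.373  0.3179 0.016 ]
plate c2 [0.4578 0.3438 0.016 ]
sat c0 [ 0.4539 -0.2544  0.119 ]
sat c1 [ 0.4195 -0.1745  0.119 ]
sat c2 [ 0.4986 -0.1411  0.119 ]
sat c3 [ 0.534  -0.2204  0.119 ]
jig [ 0.3802 -0.1584  0.008 ]
jig [ 0.516  -0.0985  0.008 ]
jig [ 0.5747 -0.2354  0.008 ]
```

Candidate check: the crop shows the gauge at crop (223,126) with a grey knurled handle and its collar on the larger satellite's panel, so this is the right one. The rack's row yaw is about 17°, with holes 13, 16 and 19 at crop (256,147), (331,163) and (407,181). The scene and side cameras disagree by about 3 mm, so I'll refine with the wrist camera. Next: hover above the gauge with yaw −73°, which puts the jaws across the rack row later.

```bash
cat >> h.py <<'E'
def todp(target,yawdeg=None):
    s=get_state(); Rt=R.from_euler('xyz',[180,0,s['eef_rot'][2]],degrees=True).as_matrix()
    d=(np.array(target)-s['tcp_pos'])@Rt*1e3
    print('tcp',s['tcp_pos'].round(4),s['eef_rot'].round(2),'dp',d.round(1),'yaw rad',None if yawdeg is None else round(-np.radians(yawdeg-s['eef_rot'][2]),3),'t',round(s['time_s'],2))
E
python3 -c "
from h import *
todp([.4555,-.1916,.26],-73)"
```

```text
tcp [ 0.2134 -0.6402  0.2263] [ 179.98   -0.   -161.56] dp [-371.5  349.1  -33.7] yaw rad -1.546 t 0.35
```

apply_moves(
  commands=[
    {"dp": [-20, 20, -34], "yaw": -0.15, "grip": 1},
    {"dp": [-70, 65, -34], "yaw": -0.3, "grip": 1},
    {"dp": [-110, 105, -34], "yaw": -0.45, "grip": 1},
    {"dp": [-150, 140, -34], "yaw": -0.6, "grip": 1},
    {"dp": [-190, 180, -34], "yaw": -0.75, "grip": 1},
    {"dp": [-230, 215, -34], "yaw": -0.9, "grip": 1},
    {"dp": [-270, 255, -34], "yaw": -1.05, "grip": 1},
    {"dp": [-310, 290, -34], "yaw": -1.2, "grip": 1},
    {"dp": [-345, 325, -34], "yaw": -1.35, "grip": 1},
    {"dp": [-365, 343, -34], "yaw": -1.5, "grip": 1},
    {"dp": [-371, 349, -34], "yaw": -1.546, "grip": 1},
    {"dp": [-371, 349, -34], "yaw": -1.546, "grip": 1},
  ],
)

```text
time_s: 1.85
tcp_pos: [0.455, -0.1918, 0.2606]
eef_rot: [180.0, -0.0, -73.0]
contact_force: [-0.1, 0.1, 0.2]
gripper_width: 0.0874
```

```bash
cat > w.py <<'E'
import sys
from h import *
s=get_state();c=capture('wrist');cv2.imwrite('pics/'+sys.argv[1],c['color'][:,:,::-1])
import pickle;pickle.dump((s,c),open('w.pkl','wb'))
print(s['tcp_pos'].round(4),s['eef_rot'].round(2),round(s['time_s'],2),s['contact_force'].round(2),s['gripper_width'])
E
python3 w.py w1.png; python3 -c "
from h import *;import pickle
s,c=pickle.load(open('w.pkl','rb'));print(proj(c,[[.4555,-.1916,.178],[.4555,-.1916,.123],[.469,.157,.056]],s))"
```

```text
[ 0.455  -0.1918  0.2606] [180.    -0.   -73.02] 1.85 [-0.13  0.15  0.25] 0.0874129493420692
[[275.86386118 223.76605888]
 [275.98228666 206.06435645]
 [205.23049527 394.47237795]]
```

View pics/w1.png

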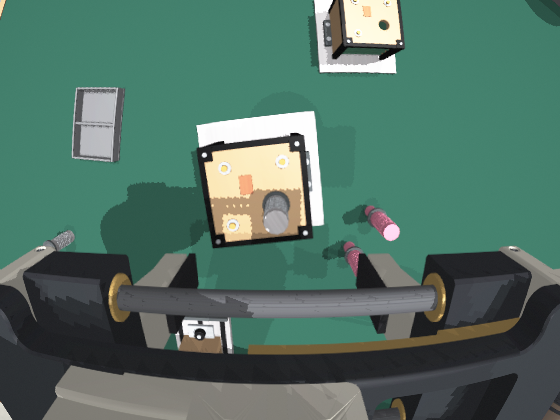

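The wrist view shows the gauge top at about (277,222), against a prediction of (276,224). Zooming to refine.

```bash
python3 -c "
from h import *;import pickle
s,c=pickle.load(open('w.pkl','rb'));crop(c,240,180,75,65,8,'w1c.png')"
```

```text
(no output)
```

View pics/w1c.png

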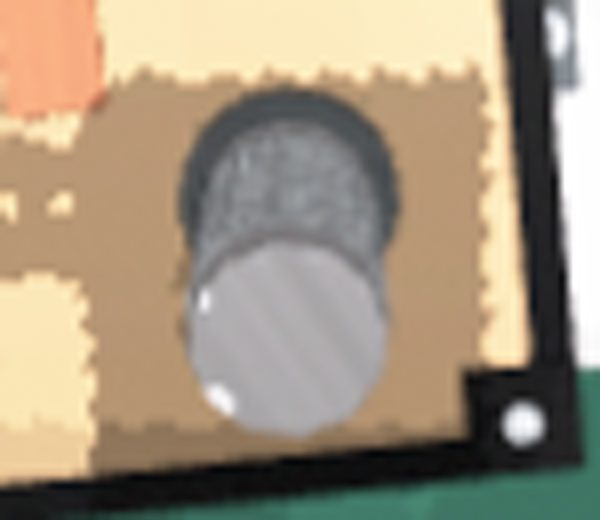

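```bash
python3 -c "
from h import *;import pickle
s,c=pickle.load(open('w.pkl','rb'));
g=back(c,(275.4,221.8),.178,s);print(g.round(4))
print(back(c,(240+290/8-.4,180+197/8-.4),.123,s).round(4),'collar')
todp([g[0],g[1],.139],-73)"
```

```text
[ 0.4563 -0.193   0.178 ]
[ 0.4561 -0.1933  0.123 ] collar
tcp [ 0.4548 -0.1922  0.2606] [179.99  -0.   -73.09] dp [  1.2  -1.3 121.6] yaw rad -0.002 t 1.9
```

apply_moves(
  commands=[
    {"dp": [1, -1, 40], "grip": 0.6},
    {"dp": [1, -1, 85], "grip": 0.6},
    {"dp": [1, -1, 112], "grip": 0.6},
    {"dp": [1, -1, 121], "grip": 0.6},
    {"dp": [1, -1, 121], "grip": 0.6},
    {"dp": [1, -1, 121], "grip": 0.6},
  ],
)

```text
$.commands[0]: bad value
```

apply_moves(
  commands=[
    {"dp": [0, 0, 0], "grip": 0.3},
    {"dp": [0, 0, 0], "grip": 0.15},
    {"dp": [0, 0, 0], "grip": 0.1},
    {"dp": [0, 0, 0], "grip": 0.0},
    {"dp": [0, 0, 0], "grip": 0.0},
    {"dp": [0, 0, 0], "grip": 0.0},
    {"dp": [0, 0, 0], "grip": 0.0},
  ],
  newtons=25,
)

```text
$.commands[0]: bad value
```

```bash
python3 w.py w2.png
```

```text
[ 0.4548 -0.1922  0.2606] [179.99  -0.   -73.09] 1.9 [ 0.02 -0.16 -1.07] 0.08790591655556408
```

View pics/w2.png

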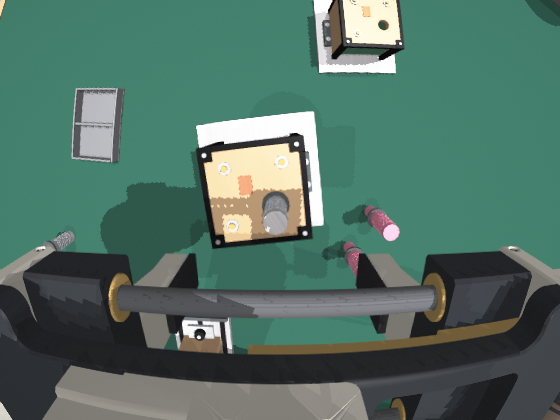

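The calls were refused because every row needs "yaw". Nothing moved.

apply_moves(
  commands=[
    {"dp": [1, -1, 40], "yaw": 0, "grip": 0.6},
    {"dp": [1, -1, 85], "yaw": 0, "grip": 0.6},
    {"dp": [1, -1, 112], "yaw": 0, "grip": 0.6},
    {"dp": [1, -1, 121], "yaw": 0, "grip": 0.6},
    {"dp": [1, -1, 121], "yaw": 0, "grip": 0.6},
    {"dp": [1, -1, 121], "yaw": 0, "grip": 0.6},
  ],
)

```text
time_s: 2.7
tcp_pos: [0.4571, -0.1929, 0.1408]
eef_rot: [-179.9, -0.1, -73.0]
contact_force: [0.3, 0.2, 0.2]
gripper_width: 0.0525
```

```bash
python3 w.py w3.png
```

```text
[ 0.4571 -0.1929  0.1408] [-1.7989e+02 -5.0000e-02 -7.3010e+01] 2.7 [0.34 0.21 0.22] 0.052465004147023514
```

View pics/w3.png

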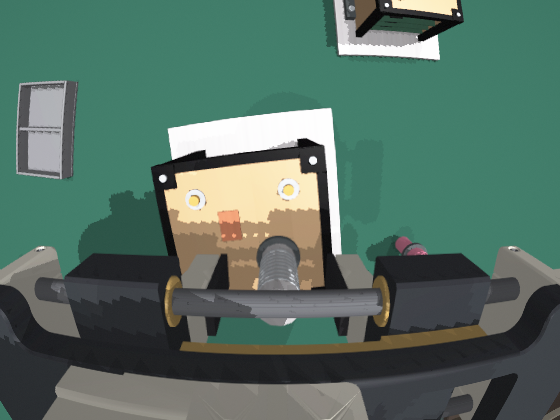

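The handle stands between the two jaws at (278,280), so I close.

apply_moves(
  commands=[
    {"dp": [0, 0, 1], "yaw": 0, "grip": 0.3},
    {"dp": [0, 0, 1], "yaw": 0, "grip": 0.2},
    {"dp": [0, 0, 1], "yaw": 0, "grip": 0.1},
    {"dp": [0, 0, 1], "yaw": 0, "grip": 0},
    {"dp": [0, 0, 1], "yaw": 0, "grip": 0},
    {"dp": [0, 0, 1], "yaw": 0, "grip": 0},
  ],
  newtons=25,
)

```text
time_s: 3.5
tcp_pos: [0.4563, -0.1926, 0.1386]
eef_rot: [-180.0, 0.0, -73.0]
contact_force: [-0.5, 0.9, 1.4]
gripper_width: 0.0193
```

apply_moves(
  commands=[
    {"dp": [0, 0, -5], "yaw": 0, "grip": 0},
    {"dp": [0, 0, -12], "yaw": 0, "grip": 0},
    {"dp": [0, 0, -25], "yaw": 0, "grip": 0},
    {"dp": [0, 0, -45], "yaw": 0, "grip": 0},
    {"dp": [0, 0, -65], "yaw": 0, "grip": 0},
    {"dp": [0, 0, -80], "yaw": 0, "grip": 0},
    {"dp": [0, 0, -80], "yaw": 0, "grip": 0},
  ],
)

```text
time_s: 4.38
tcp_pos: [0.457, -0.1926, 0.22]
eef_rot: [-179.9, -0.1, -73.0]
contact_force: [0.1, 0.2, -2.0]
gripper_width: 0.0192
```

```bash
python3 w.py w4.png; python3 - <<'E'
from h import *
c=capture('side'); crop(c,290,60,150,140,4,'side4.png');c=capture('scene'); crop(c,200,60,150,140,4,'scene4.png')
# view pose: hole16 seen by wrist camera, tcp well back
todp([.469,.157,.219],-73)
E
```

```text
[ 0.457  -0.1926  0.22  ] [-1.7985e+02 -6.0000e-02 -7.2980e+01] 4.38 [ 0.11  0.21 -2.04] 0.01920650440201229
tcp [ 0.4558 -0.1924  0.2179] [ 1.7995e+02  4.0000e-02 -7.2990e+01] dp [-330.3 -114.8   -1.1] yaw rad 0.0 t 4.53
```

View pics/w4.png

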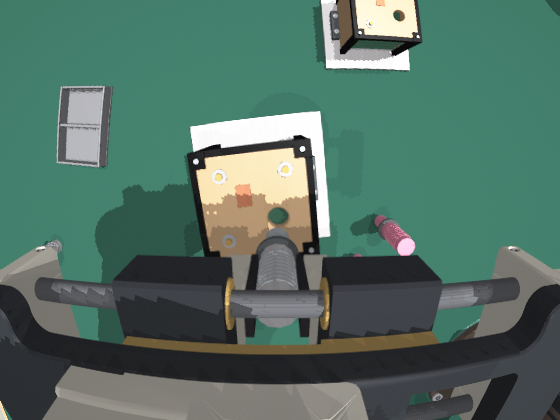

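View pics/scene4.png

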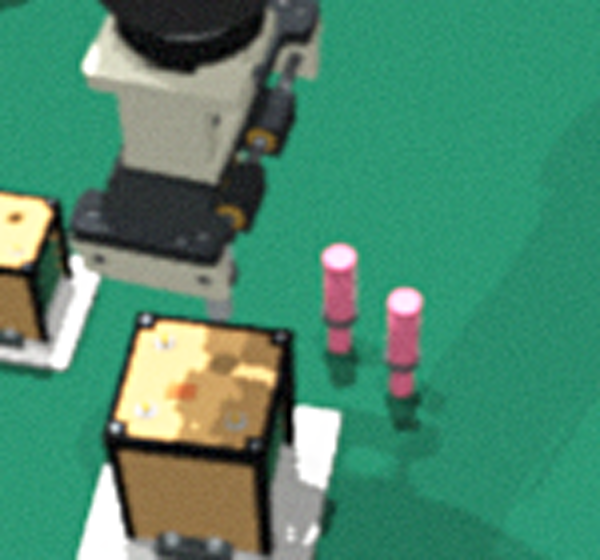

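View pics/side4.png

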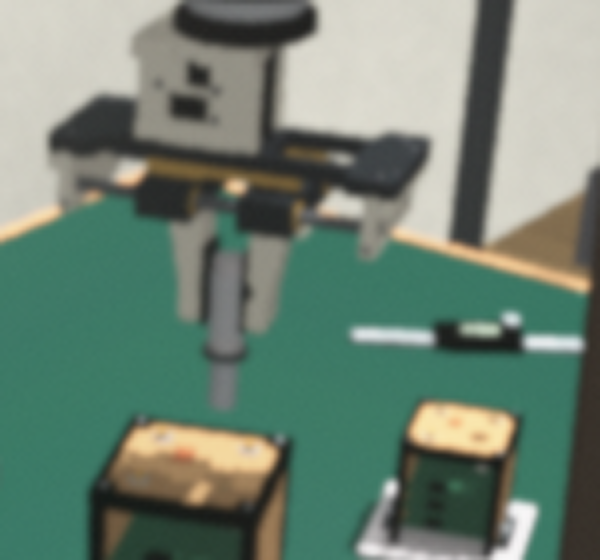

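The bore is now empty at wrist (278,216) and the gauge is held upright. I carry it past the 16 mm hole, 50 mm towards rack +y, so the wrist camera looks straight down on that hole.

```bash
python3 - <<'E'
from h import *
todp([.4544,.2048,.210],-73)
E
```

```text
tcp [ 0.4558 -0.1924  0.2179] [ 1.7995e+02  4.0000e-02 -7.2990e+01] dp [-380.3 -114.9    7.9] yaw rad 0.0 t 4.53
```

apply_moves(
  commands=[
    {"dp": [-20, -6, 0], "yaw": 0, "grip": 0},
    {"dp": [-60, -18, 0], "yaw": 0, "grip": 0},
    {"dp": [-110, -33, 0], "yaw": 0, "grip": 0},
    {"dp": [-160, -48, 0], "yaw": 0, "grip": 0},
    {"dp": [-210, -63, 0], "yaw": 0, "grip": 0},
    {"dp": [-260, -79, 0], "yaw": 0, "grip": 0},
    {"dp": [-310, -94, 0], "yaw": 0, "grip": 0},
    {"dp": [-350, -106, 4], "yaw": 0, "grip": 0},
    {"dp": [-370, -112, 8], "yaw": 0, "grip": 0},
    {"dp": [-380, -115, 8], "yaw": 0, "grip": 0},
    {"dp": [-380, -115, 8], "yaw": 0, "grip": 0},
    {"dp": [-380, -115, 8], "yaw": 0, "grip": 0},
  ],
)

```text
time_s: 6.02
tcp_pos: [0.4551, 0.2034, 0.2106]
eef_rot: [180.0, -0.0, -73.0]
contact_force: [0.1, -1.1, -0.5]
gripper_width: 0.0194
```

```bash
python3 w.py w5.png;  python3 -c "
from h import *;import pickle
s,c=pickle.load(open('w.pkl','rb'));crop(c,200,60,150,150,5,'w5c.png');crop(c,230,200,100,130,5,'w5g.png')"
```

```text
[0.4551 0.2034 0.2106] [ 1.7999e+02 -1.0000e-02 -7.3040e+01] 6.03 [ 0.1  -1.13 -0.53] 0.019423488760655677
```

View pics/w5.png

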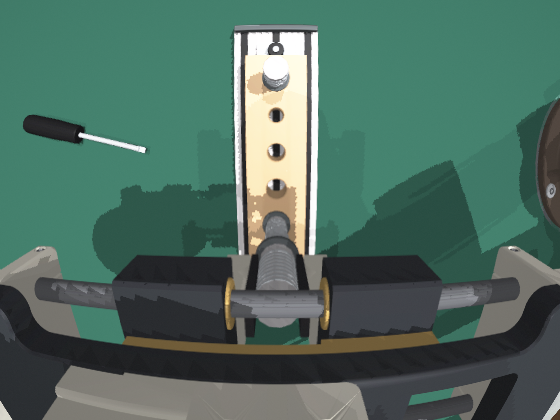

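View pics/w5c.png

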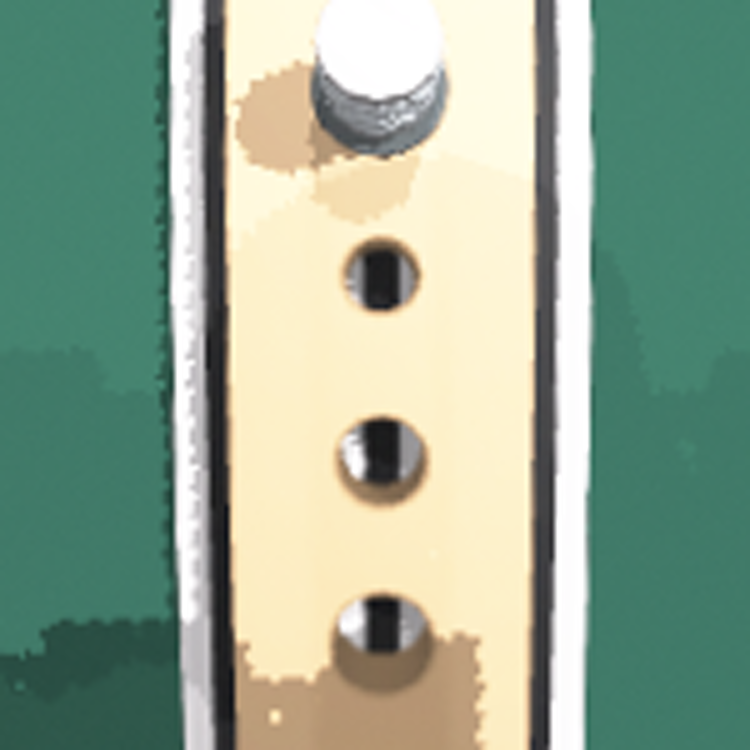

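View pics/w5g.png

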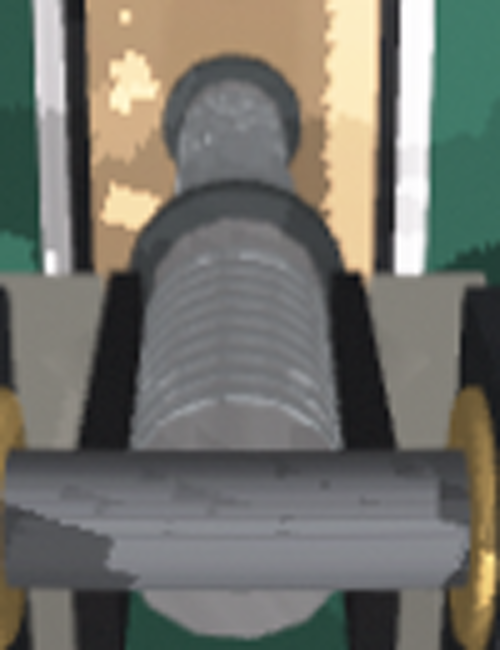

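```bash
python3 - <<'E'
from h import *;import pickle
s,c=pickle.load(open('w.pkl','rb'))
hs={n:back(c,p,.056,s) for n,p in dict(h13=(275.8,114.5),h16=(275.8,151.8),h19=(276,188.2)).items()}
for n,h in hs.items(): print(n,h.round(4))
print([np.linalg.norm(hs['h16']-hs[k]).round(4) for k in ('h13','h19')])
v=hs['h19']-hs['h13'];print('row yaw',np.degrees(np.arctan2(-v[0],v[1])))
Rt=R.from_euler('xyz',[180,0,s['eef_rot'][2]],degrees=True).as_matrix()
t=np.linspace(0,2*np.pi,181)
for off in (0,):
  for z in (16,20):
    P=np.c_[.013*np.cos(t),.013*np.sin(t),np.full(t.shape,z/1e3)]@Rt.T+s['tcp_pos']
    q=proj(c,P,s);print(z,'rows',q[:,1].min(),'cols',q[:,0].min(),q[:,0].max())
print('top of handle',proj(c,(np.array([[-.01,0,-.039],[0.01,0,-.039]])@Rt.T)+s['tcp_pos'],s))
for h in hs.values(): print('in tool mm',((h-s['tcp_pos'])@Rt*1e3).round(1))
E
```

```text
h13 [0.4807 0.1218 0.056 ]
h16 [0.4702 0.1563 0.056 ]
h19 [0.4595 0.1905 0.056 ]
[np.float64(0.036), np.float64(0.0358)]
row yaw 17.10344140921322
16 rows 237.27081715467784 cols 254.3028201185083 298.6736282284715
20 rows 234.92557479651185 cols 254.72876886443072 298.24891318301076
top of handle [[276.48304291 327.3686738 ]
 [276.47456752 288.82375991]]
in tool mm [ 85.5  -0.7 154.6]
in tool mm [ 49.5  -0.7 154.6]
in tool mm [ 13.7  -0.5 154.6]
```

The gauge sits over the 22 mm gauge. Holes 13, 16 and 19 are at (276,114), (276,152) and (276,188). Their measured spacing of 36.0 and 35.8 mm matches the 36 mm given. The 16 mm hole is 49.5 mm along tool x. I'll move over it and stop about 10 mm above the mouth.

apply_moves(
  commands=[
    {"dp": [25, -1, 0], "yaw": 0, "grip": 0},
    {"dp": [49.8, -1, 0], "yaw": 0, "grip": 0},
    {"dp": [49.8, -1, 20], "yaw": 0, "grip": 0},
    {"dp": [49.8, -1, 50], "yaw": 0, "grip": 0},
    {"dp": [49.8, -1, 75], "yaw": 0, "grip": 0},
    {"dp": [49.8, -1, 88], "yaw": 0, "grip": 0},
    {"dp": [49.8, -1, 92], "yaw": 0, "grip": 0},
    {"dp": [49.8, -1, 92], "yaw": 0, "grip": 0},
    {"dp": [49.8, -1, 92], "yaw": 0, "grip": 0},
  ],
)

```text
time_s: 7.2
tcp_pos: [0.4711, 0.1574, 0.1194]
eef_rot: [-179.9, 0.0, -73.0]
contact_force: [-0.5, 1.3, -0.1]
gripper_width: 0.0194
```

```bash
python3 w.py w6.png;  python3 -c "
from h import *;import pickle
s,c=pickle.load(open('w.pkl','rb'));crop(c,225,170,100,100,6,'w6c.png')
S=capture('scene');crop(S,330,190,90,70,8,'s6.png')
S=capture('side');crop(S,190,190,90,100,6,'d6.png')"
```

```text
[0.4711 0.1574 0.1194] [-1.7992e+02  3.0000e-02 -7.2970e+01] 7.2 [-0.49  1.33 -0.09] 0.01935581308127597
```

View pics/w6c.png

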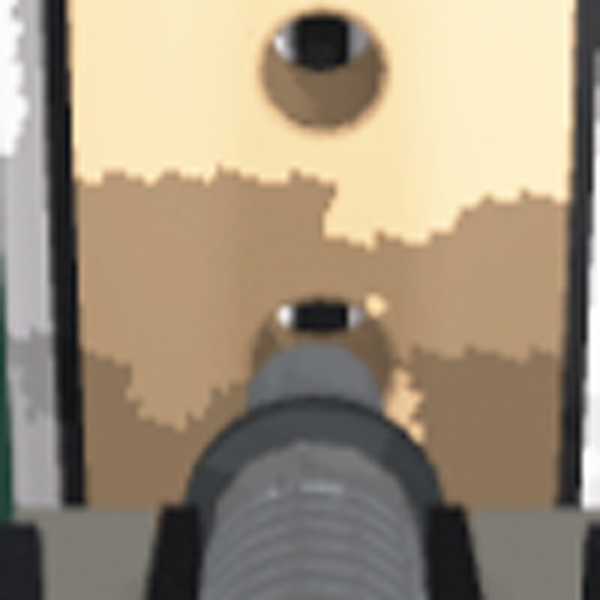

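View pics/s6.png

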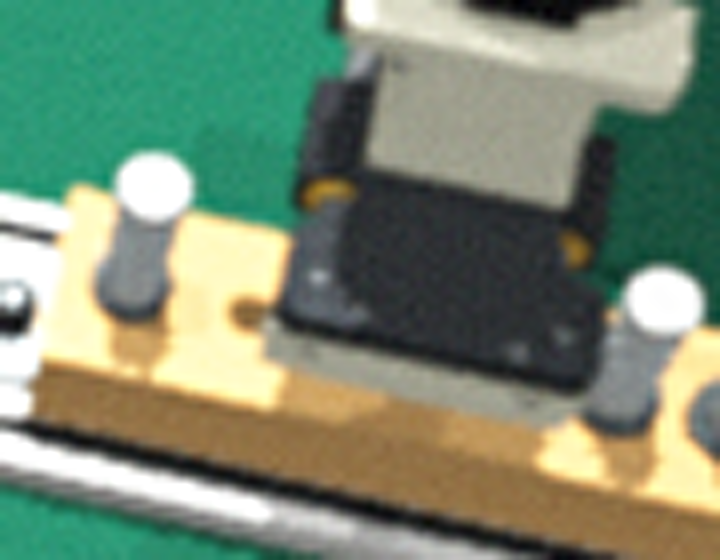

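View pics/d6.png

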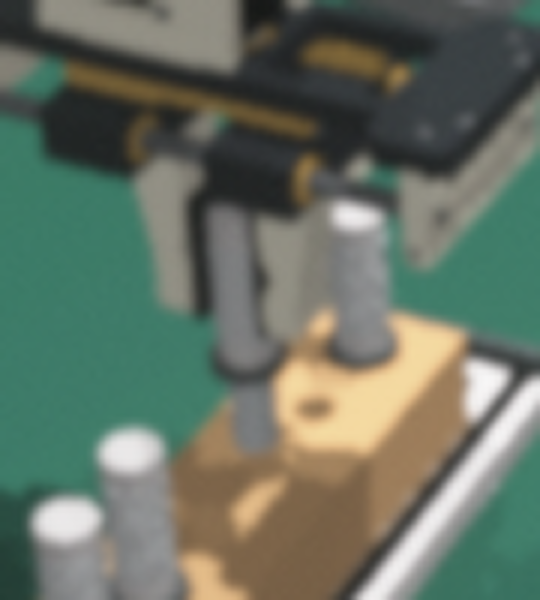

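```bash
cat > rel.py <<'E'
from h import *;import pickle
s,c=pickle.load(open('w.pkl','rb'))
s0=dict(tcp_pos=np.zeros(3),eef_rot=np.array([0,0,0.]))   # tool frame as world
px=lambda x,y:(225+(x+.5)/6-.5,170+(y+.5)/6-.5)
for tz in (.117,.118,.1185,.1195):
    zp=tz-.056
    h=back(c,px(322.5,70.5),zp,s0); print('h13',(h*1e3).round(2),'h16',((h-[.036,0,0])*1e3).round(2), 'front rim16',(back(c,px(322,297),zp,s0)*1e3).round(2)[0]-9.5)
f=back(c,px(317.5,342),.0517,s0)*1e3;print('gauge front edge',f, 'centre x',f[0]-7.8)
l=back(c,px(247,375),.0517,s0)*1e3;r=back(c,px(388,375),.0517,s0)*1e3;print(l,r)
img=cv2.resize(c['color'][170:270,225:325,::-1],None,fx=6,fy=6,interpolation=cv2.INTER_CUBIC)
t=np.linspace(0,2*np.pi,90)
def dr(x,y,z,r,col):
    q=proj(c,np.c_[x+r*np.cos(t),y+r*np.sin(t),np.full(90,z)]/1e3,s0)
    q=(q-[225,170]+.5)*6-.5; cv2.polylines(img,[np.round(q).astype(int)],True,col,1)
import sys
a=[float(v) for v in sys.argv[1:]]
dr(a[0],a[1],a[2],9.5,(0,255,0));dr(a[0]+36,a[1],a[2],8,(0,255,0));dr(a[3],a[4],51.7,8,(0,0,255));dr(a[3],a[4],20,13,(0,0,255))
cv2.imwrite('pics/ov_%d.png'%(get_state()['time_s']*100),img)
E
python3 rel.py 0 0.7 62.5 0 0.3; ls -t pics|head -1
```

```text
h13 [37.28  1.25 61.  ] h16 [ 1.28  1.25 61.  ] front rim16 0.7699999999999996
h13 [37.1   1.26 62.  ] h16 [ 1.1   1.26 62.  ] front rim16 0.47000000000000064
h13 [37.01  1.26 62.5 ] h16 [ 1.01  1.26 62.5 ] front rim16 0.3100000000000005
h13 [36.83  1.27 63.5 ] h16 [ 0.83  1.27 63.5 ] front rim16 0.009999999999999787
gauge front edge [ 7.74156666  0.67893813 51.7       ] centre x -0.05843334262228694
[ 3.77420606 -7.36416602 51.7       ] [ 3.77317248  8.7309196  51.7       ]
ov_735.png
```

```bash
python3 rel.py 0.7 1.25 62.5 -0.05 0.68; ls -t pics|head -1
```

```text
h13 [37.28  1.25 61.  ] h16 [ 1.28  1.25 61.  ] front rim16 0.7699999999999996
h13 [37.1   1.26 62.  ] h16 [ 1.1   1.26 62.  ] front rim16 0.47000000000000064
h13 [37.01  1.26 62.5 ] h16 [ 1.01  1.26 62.5 ] front rim16 0.3100000000000005
h13 [36.83  1.27 63.5 ] h16 [ 0.83  1.27 63.5 ] front rim16 0.009999999999999787
gauge front edge [ 7.74156666  0.67893813 51.7       ] centre x -0.05843334262228694
[ 3.77420606 -7.36416602 51.7       ] [ 3.77317248  8.7309196  51.7       ]
ov_735.png
```

View pics/ov_735.png

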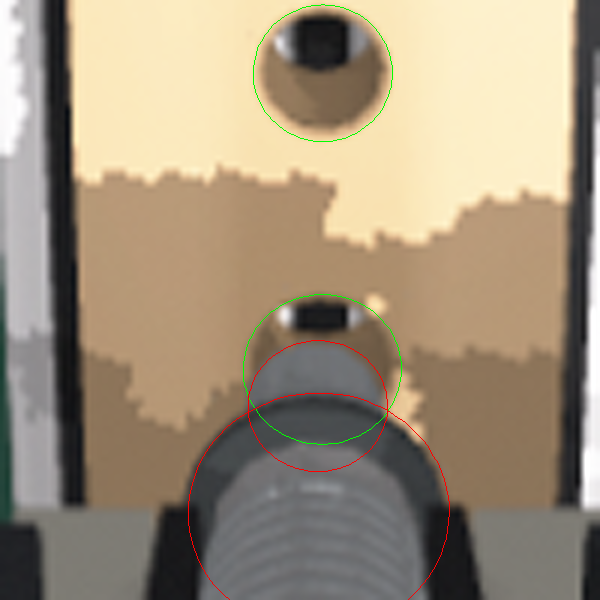

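Overlay: the gauge's lower end (red) lies about 1.0 mm in tool x and 0.55 mm in tool y short of the hole centre. Correcting this and coming lower.

apply_moves(
  commands=[
    {"dp": [1, 0.5, 0], "yaw": 0, "grip": 0},
    {"dp": [1, 0.5, 4], "yaw": 0, "grip": 0},
    {"dp": [1, 0.5, 7], "yaw": 0, "grip": 0},
    {"dp": [1, 0.5, 7], "yaw": 0, "grip": 0},
  ],
)

```text
time_s: 7.85
tcp_pos: [0.4701, 0.1558, 0.1111]
eef_rot: [180.0, -0.0, -73.0]
contact_force: [1.1, 0.5, -1.5]
gripper_width: 0.0195
```

```bash
python3 w.py w7.png;  python3 -c "
from h import *;import pickle
s,c=pickle.load(open('w.pkl','rb'));crop(c,225,170,100,100,6,'w7c.png')"
```

```text
[0.4701 0.1558 0.1111] [ 1.7995e+02 -2.0000e-02 -7.2990e+01] 7.85 [ 1.15  0.55 -1.54] 0.019460025240653697
```

View pics/w7c.png

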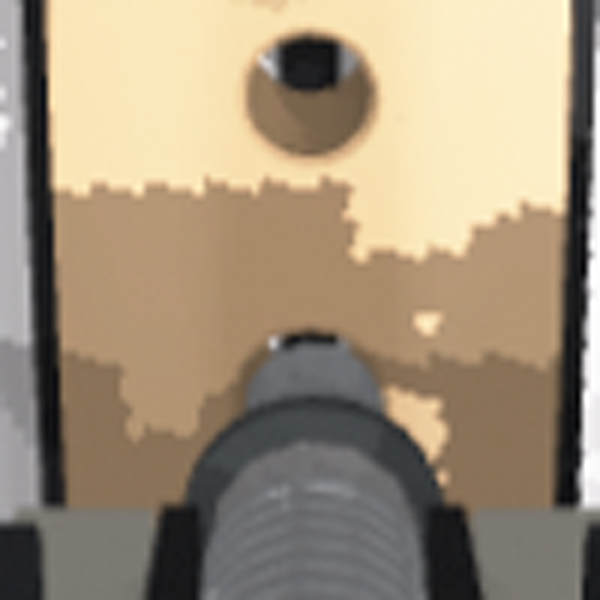

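```bash
python3 - <<'E'
from h import *;import pickle
c=pickle.load(open('w.pkl','rb'))[1]
s0=dict(tcp_pos=np.zeros(3),eef_rot=np.zeros(3))
px=lambda x,y:(225+(x+.5)/6-.5,170+(y+.5)/6-.5)
print((back(c,px(311,95),.056,s0)*1e3).round(2), (back(c,px(314,342),.0517,s0)*1e3).round(2),(back(c,px(245,380),.0517,s0)*1e3).round(2),(back(c,px(385,380),.0517,s0)*1e3).round(2))
for i in range(5):
    s=get_state();print(s['tcp_pos'].round(4),s['eef_rot'].round(2),s['contact_force'].round(1));w=capture('wrist')
    cv2.imwrite('pics/w8_%d.png'%i,w['color'][170:270,225:325,::-1])
ims=[cv2.imread('pics/w8_%d.png'%i) for i in (0,2,4)]
cv2.imwrite('pics/w8.png',cv2.resize(np.hstack(ims),None,fx=2.6,fy=2.6,interpolation=cv2.INTER_CUBIC))
for i in (1,2,3,4): print(cv2.phaseCorrelate(np.float32(cv2.cvtColor(cv2.imread('pics/w8_0.png'),6))[:50],np.float32(cv2.cvtColor(cv2.imread('pics/w8_%d.png'%i),6))[:50]))
E
```

```text
[35.38 -0.06 56.  ] [ 7.74  0.28 51.7 ] [ 3.17 -7.6  51.7 ] [ 3.17  8.4  51.7 ]
[0.4703 0.1559 0.1113] [ 1.7997e+02 -1.0000e-02 -7.2980e+01] [ 0.1 -0.3 -2.1]
[0.4704 0.156  0.1114] [ 1.7998e+02 -1.0000e-02 -7.2980e+01] [ 0.2 -1.  -1.4]
[0.4704 0.156  0.1115] [ 1.7999e+02 -1.0000e-02 -7.2980e+01] [ 0.6 -0.  -1.9]
[0.4705 0.1561 0.1116] [-180.     -0.    -72.98] [ 0.3 -1.1 -0.7]
[0.4705 0.1561 0.1116] [-179.99    0.    -72.98] [-0.7 -0.2 -2. ]
((0.06342129911690364, -0.04065298361489411), 0.9332492562294006)
((0.10740689414048177, -0.12392237432699815), 0.9637320636749268)
((0.13583577754963727, -0.0838814635695293), 0.9671314952850342)
((0.14500168405615455, -0.0770010620527728), 0.9702451816558838)
```

```bash
python3 w.py w9.png;  python3 -c "
from h import *;import pickle
s,c=pickle.load(open('w.pkl','rb'));crop(c,235,170,70,70,10,'w9c.png')"
```

```text
[0.4704 0.1561 0.1116] [-179.99    0.    -72.98] 8.15 [ 0.11 -0.63 -1.55] 0.019609459882558654
```

View pics/w9c.png

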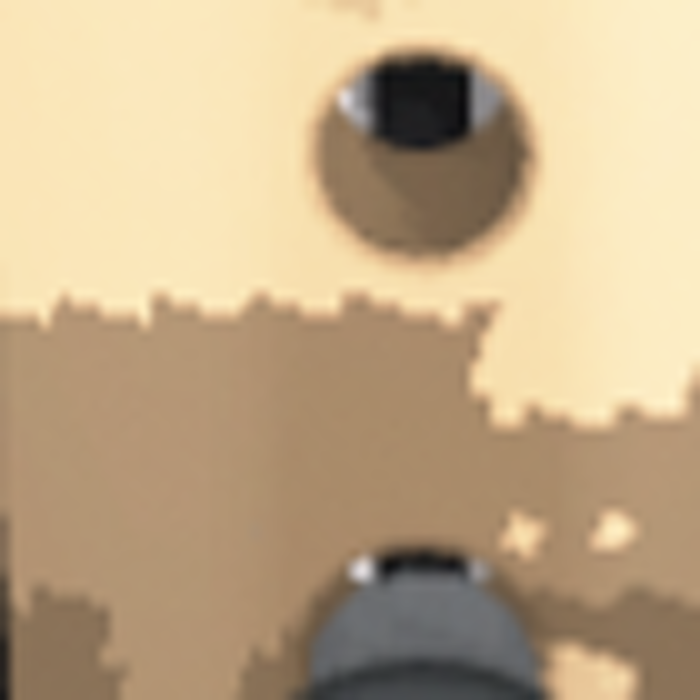

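```bash
python3 - <<'E'
from h import *;import pickle
c=pickle.load(open('w.pkl','rb'))[1]
s0=dict(tcp_pos=np.zeros(3),eef_rot=np.zeros(3))
px=lambda x,y:(235+(x+.5)/10-.5,170+(y+.5)/10-.5)
for z in (.055,.0556,.0562): print(z,'h16 via h13',(back(c,px(425,152),z,s0)*1e3-[36,0,0]).round(2),'via rim',(back(c,px(425,549),z+.001,s0)*1e3-[8.5,0,0]).round(2))
for z in (.051,.052): print('gauge',(back(c,px(425,569),z,s0)*1e3-[7.7,0,0]).round(2),(back(c,px(308,650),z,s0)*1e3).round(2),(back(c,px(543,650),z,s0)*1e3).round(2))
E
```

```text
0.055 h16 via h13 [3.0e-02 3.7e-01 5.5e+01] via rim [-0.61  0.38 56.  ]
0.0556 h16 via h13 [-0.08  0.37 55.6 ] via rim [-0.8   0.38 56.6 ]
0.0562 h16 via h13 [-0.2   0.37 56.2 ] via rim [-0.99  0.38 57.2 ]
gauge [ 0.37  0.37 51.  ] [ 2.23 -7.63 51.  ] [ 2.23  8.45 51.  ]
gauge [4.0e-02 3.7e-01 5.2e+01] [ 1.87 -7.67 52.  ] [ 1.87  8.49 52.  ]
```

y is aligned and x is within about 0.4 mm, inside the chamfer's reach. I lower gently in small steps, watching the force.

apply_moves(
  commands=[
    {"dp": [-0.3, 0, 1], "yaw": 0, "grip": 0},
    {"dp": [-0.3, 0, 2], "yaw": 0, "grip": 0},
    {"dp": [-0.3, 0, 3], "yaw": 0, "grip": 0},
    {"dp": [-0.3, 0, 4], "yaw": 0, "grip": 0},
    {"dp": [-0.3, 0, 4], "yaw": 0, "grip": 0},
  ],
)

```text
time_s: 8.82
tcp_pos: [0.4703, 0.1563, 0.1075]
eef_rot: [180.0, -0.0, -73.0]
contact_force: [-0.3, -0.3, -1.3]
gripper_width: 0.0197
```

apply_moves(
  commands=[
    {"dp": [0, 0, 0.5], "yaw": 0, "grip": 0},
    {"dp": [0, 0, 1], "yaw": 0, "grip": 0},
    {"dp": [0, 0, 1], "yaw": 0, "grip": 0},
  ],
)

```text
time_s: 9.2
tcp_pos: [0.4703, 0.1563, 0.1065]
eef_rot: [180.0, -0.0, -73.0]
contact_force: [-0.3, -0.2, -1.2]
gripper_width: 0.0198
```

apply_moves(
  commands=[
    {"dp": [0, 0, 0.5], "yaw": 0, "grip": 0},
    {"dp": [0, 0, 1], "yaw": 0, "grip": 0},
    {"dp": [0, 0, 1.5], "yaw": 0, "grip": 0},
    {"dp": [0, 0, 1.5], "yaw": 0, "grip": 0},
  ],
)

```text
time_s: 9.7
tcp_pos: [0.4703, 0.1563, 0.105]
eef_rot: [180.0, -0.0, -73.0]
contact_force: [-0.2, 1.0, -0.8]
gripper_width: 0.0199
```

```bash
python3 -c "
from h import *
s=get_state();print(s['tcp_pos'].round(4),s['contact_force'].round(2),s['moment'].round(2))"
```

```text
[0.4703 0.1563 0.105 ] [-0.22  1.   -0.82] [-0.01  0.08 -0.02]
```

apply_moves(
  commands=[
    {"dp": [0, 0, 0.5], "yaw": 0, "grip": 0},
    {"dp": [0, 0, 1], "yaw": 0, "grip": 0},
    {"dp": [0, 0, 1.5], "yaw": 0, "grip": 0},
    {"dp": [0, 0, 2], "yaw": 0, "grip": 0},
    {"dp": [0, 0, 2], "yaw": 0, "grip": 0},
  ],
)

```text
time_s: 10.32
tcp_pos: [0.4703, 0.1563, 0.103]
eef_rot: [180.0, -0.0, -73.0]
contact_force: [-0.6, 0.0, -1.5]
gripper_width: 0.0198
```

```bash
python3 w.py w10.png;  python3 -c "
from h import *;import pickle
s,c=pickle.load(open('w.pkl','rb'));crop(c,235,170,70,70,10,'w10c.png')"
```

```text
[0.4703 0.1563 0.103 ] [179.99  -0.   -72.99] 10.32 [-0.57  0.   -1.53] 0.019827818834295963
```

View pics/w10c.png

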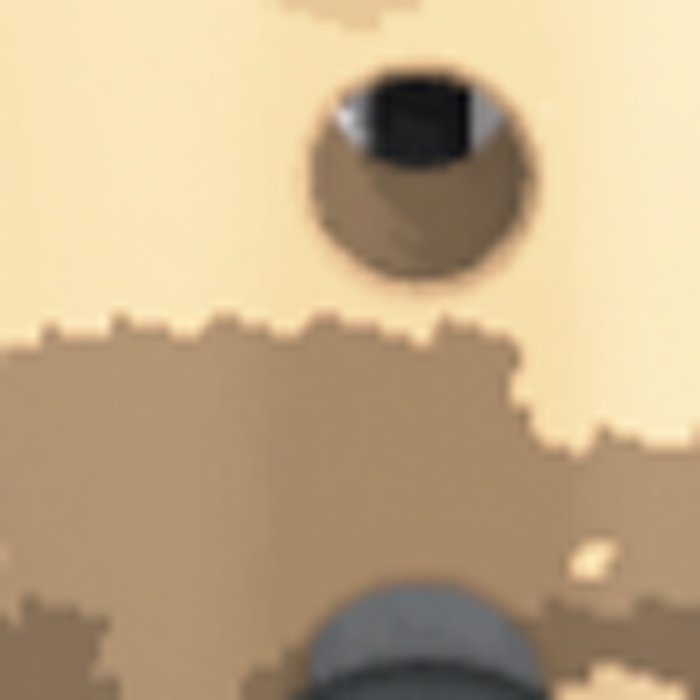

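The gauge's lower end now sits inside the mouth, nominally 5 mm deep, with no contact force. Continuing down.

apply_moves(
  commands=[
    {"dp": [0, 0, 1], "yaw": 0, "grip": 0},
    {"dp": [0, 0, 2], "yaw": 0, "grip": 0},
    {"dp": [0, 0, 3], "yaw": 0, "grip": 0},
    {"dp": [0, 0, 4], "yaw": 0, "grip": 0},
    {"dp": [0, 0, 5], "yaw": 0, "grip": 0},
    {"dp": [0, 0, 6], "yaw": 0, "grip": 0},
    {"dp": [0, 0, 6], "yaw": 0, "grip": 0},
  ],
)

```text
time_s: 11.25
tcp_pos: [0.4703, 0.1563, 0.097]
eef_rot: [180.0, -0.0, -73.0]
contact_force: [0.8, 0.2, -1.2]
gripper_width: 0.0195
```

```bash
python3 -c "
from h import *
s=get_state();print(s['tcp_pos'].round(4),s['contact_force'].round(2),s['moment'].round(2))"
```

```text
[0.4703 0.1563 0.097 ] [ 0.82  0.16 -1.17] [ 0.07  0.08 -0.03]
```

apply_moves(
  commands=[
    {"dp": [0, 0, 1], "yaw": 0, "grip": 0},
    {"dp": [0, 0, 2.5], "yaw": 0, "grip": 0},
    {"dp": [0, 0, 4], "yaw": 0, "grip": 0},
    {"dp": [0, 0, 5.5], "yaw": 0, "grip": 0},
    {"dp": [0, 0, 7], "yaw": 0, "grip": 0},
    {"dp": [0, 0, 8.5], "yaw": 0, "grip": 0},
    {"dp": [0, 0, 10], "yaw": 0, "grip": 0},
    {"dp": [0, 0, 10], "yaw": 0, "grip": 0},
  ],
)

```text
time_s: 12.25
tcp_pos: [0.4702, 0.1562, 0.0869]
eef_rot: [180.0, -0.0, -73.0]
contact_force: [1.3, 0.1, -1.3]
gripper_width: 0.0195
```

```bash
python3 w.py w11.png;  python3 -c "
from h import *;import pickle
s,c=pickle.load(open('w.pkl','rb'));crop(c,220,170,100,100,6,'w11c.png')
S=capture('side');crop(S,190,200,90,100,6,'d11.png')"
```

```text
[0.4702 0.1562 0.0869] [179.99  -0.   -72.98] 12.25 [ 1.3   0.05 -1.35] 0.01950735003857818
```

View pics/w11c.png

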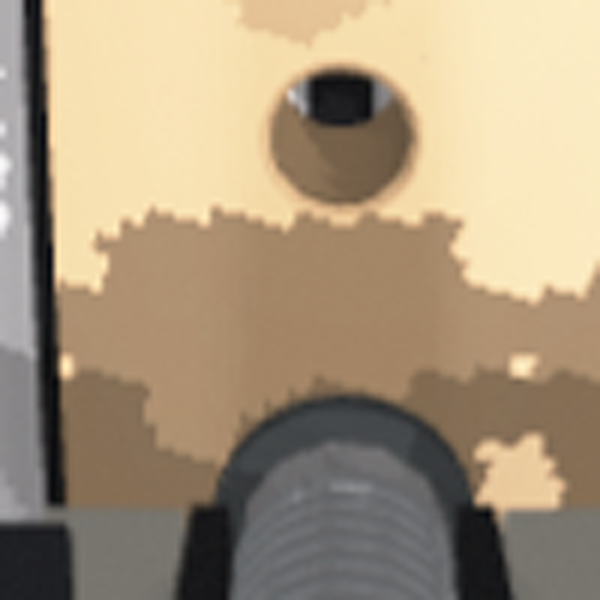

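View pics/d11.png

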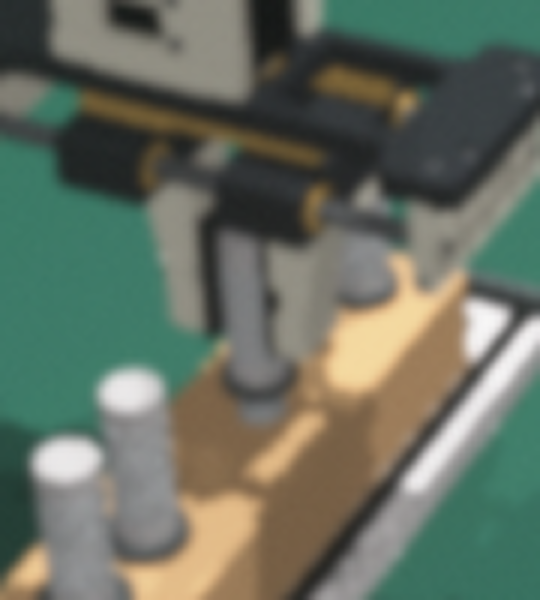

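apply_moves(
  commands=[
    {"dp": [0, 0, 1.5], "yaw": 0, "grip": 0},
    {"dp": [0, 0, 3], "yaw": 0, "grip": 0},
    {"dp": [0, 0, 4.5], "yaw": 0, "grip": 0},
    {"dp": [0, 0, 6], "yaw": 0, "grip": 0},
    {"dp": [0, 0, 7], "yaw": 0, "grip": 0},
    {"dp": [0, 0, 8], "yaw": 0, "grip": 0},
    {"dp": [0, 0, 8], "yaw": 0, "grip": 0},
  ],
)

```text
time_s: 13.22
tcp_pos: [0.4703, 0.1563, 0.079]
eef_rot: [180.0, -0.0, -73.0]
contact_force: [1.6, 0.2, -2.6]
gripper_width: 0.0193
```

apply_moves(
  commands=[
    {"dp": [0, 0, 0.5], "yaw": 0, "grip": 0},
    {"dp": [0, 0, 1], "yaw": 0, "grip": 0},
    {"dp": [0, 0, 1.5], "yaw": 0, "grip": 0},
    {"dp": [0, 0, 1.5], "yaw": 0, "grip": 0},
  ],
)

```text
time_s: 13.72
tcp_pos: [0.4703, 0.1563, 0.0775]
eef_rot: [180.0, -0.0, -73.0]
contact_force: [-0.3, -0.1, -1.4]
gripper_width: 0.0196
```

apply_moves(
  commands=[
    {"dp": [0, 0, 0.4], "yaw": 0, "grip": 0},
    {"dp": [0, 0, 0.8], "yaw": 0, "grip": 0},
    {"dp": [0, 0, 0.8], "yaw": 0, "grip": 0},
  ],
)

```text
time_s: 14.1
tcp_pos: [0.4703, 0.1563, 0.0767]
eef_rot: [180.0, -0.0, -73.0]
contact_force: [0.2, -0.0, -1.3]
gripper_width: 0.0196
```

apply_moves(
  commands=[
    {"dp": [0, 0, 0.3], "yaw": 0, "grip": 0},
    {"dp": [0, 0, 0.6], "yaw": 0, "grip": 0},
    {"dp": [0, 0, 0.6], "yaw": 0, "grip": 0},
  ],
)

```text
time_s: 14.48
tcp_pos: [0.4703, 0.1563, 0.0761]
eef_rot: [180.0, -0.0, -73.0]
contact_force: [-0.3, 0.4, -2.4]
gripper_width: 0.0197
```

apply_moves(
  commands=[
    {"dp": [0, 0, 0.3], "yaw": 0, "grip": 0},
    {"dp": [0, 0, 0.6], "yaw": 0, "grip": 0},
    {"dp": [0, 0, 0.6], "yaw": 0, "grip": 0},
  ],
)

```text
time_s: 14.85
tcp_pos: [0.4703, 0.1563, 0.0756]
eef_rot: [-180.0, -0.0, -73.0]
contact_force: [0.5, -0.5, -0.7]
gripper_width: 0.0195
```

```bash
python3 w.py w12.png;  python3 -c "
from h import *;import pickle
s,c=pickle.load(open('w.pkl','rb'));crop(c,220,170,100,100,6,'w12c.png')
S=capture('side');crop(S,190,200,90,100,6,'d12.png')"
```

```text
[0.4703 0.1563 0.0756] [-180.     -0.    -72.98] 14.85 [ 0.48 -0.49 -0.72] 0.01947639539254187
```

View pics/d12.png

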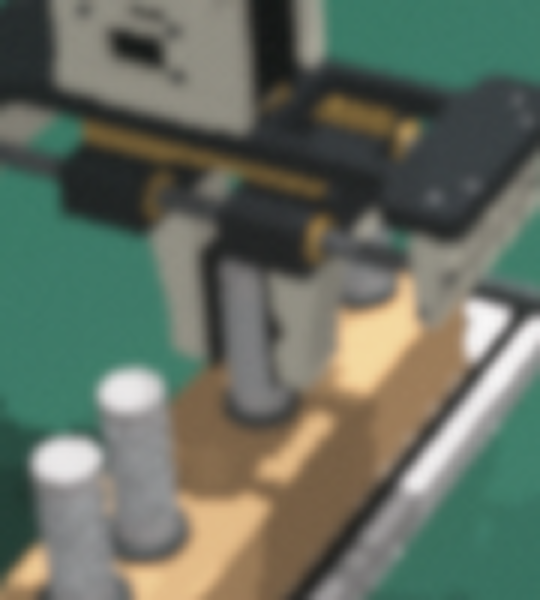

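View pics/w12c.png

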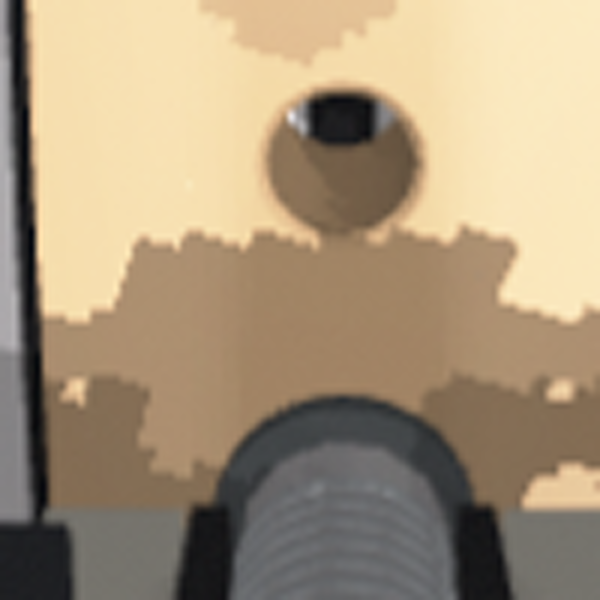

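The collar is almost on the block. A few more fine steps until contact shows.

apply_moves(
  commands=[
    {"dp": [0, 0, 0.3], "yaw": 0, "grip": 0},
    {"dp": [0, 0, 0.5], "yaw": 0, "grip": 0},
    {"dp": [0, 0, 0.5], "yaw": 0, "grip": 0},
  ],
)

```text
time_s: 15.32
tcp_pos: [0.4704, 0.1563, 0.0756]
eef_rot: [-180.0, -0.0, -73.0]
contact_force: [-2.8, -1.3, 5.5]
gripper_width: 0.0196
```

apply_moves(
  commands=[
    {"dp": [0, 0, 0.2], "yaw": 0, "grip": 0},
    {"dp": [0, 0, 0.4], "yaw": 0, "grip": 0},
    {"dp": [0, 0, 0.4], "yaw": 0, "grip": 0},
  ],
)

```text
time_s: 15.7
tcp_pos: [0.4704, 0.1563, 0.0755]
eef_rot: [-180.0, -0.0, -73.0]
contact_force: [-4.1, -1.3, 10.4]
gripper_width: 0.0192
```

Contact: z has stopped at 0.0755 with about 10 N, so the collar is on the block. I ease the pressure off, then release.

apply_moves(
  commands=[
    {"dp": [0, 0, -0.7], "yaw": 0, "grip": 0},
    {"dp": [0, 0, -0.7], "yaw": 0, "grip": 0},
    {"dp": [0, 0, -0.7], "yaw": 0, "grip": 0.25},
    {"dp": [0, 0, -0.7], "yaw": 0, "grip": 0.3},
    {"dp": [0, 0, -0.7], "yaw": 0, "grip": 0.4},
    {"dp": [0, 0, -0.7], "yaw": 0, "grip": 0.5},
    {"dp": [0, 0, -0.7], "yaw": 0, "grip": 0.5},
    {"dp": [0, 0, -0.7], "yaw": 0, "grip": 0.5},
  ],
  newtons=10,
)

```text
time_s: 16.7
tcp_pos: [0.4703, 0.1563, 0.0754]
eef_rot: [180.0, 0.0, -73.0]
contact_force: [-0.9, -0.6, 0.4]
gripper_width: 0.0437
```

```bash
python3 w.py w13.png
```

```text
[0.4703 0.1563 0.0754] [180.     0.   -72.98] 16.7 [-0.91 -0.61  0.35] 0.043700187819864615
```

View pics/w13.png

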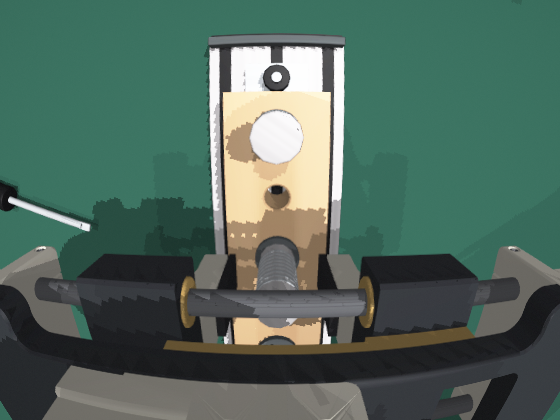

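The jaws have opened clear of the handle at (278,285). I retreat straight up.

apply_moves(
  commands=[
    {"dp": [0, 0, -5], "yaw": 0, "grip": 0.5},
    {"dp": [0, 0, -15], "yaw": 0, "grip": 0.5},
    {"dp": [0, 0, -35], "yaw": 0, "grip": 0.5},
    {"dp": [0, 0, -65], "yaw": 0, "grip": 0.5},
    {"dp": [0, 0, -100], "yaw": 0, "grip": 0.5},
    {"dp": [0, 0, -130], "yaw": 0, "grip": 0.5},
    {"dp": [0, 0, -150], "yaw": 0, "grip": 0.5},
    {"dp": [0, 0, -150], "yaw": 0, "grip": 0.5},
  ],
)

```text
time_s: 17.75
tcp_pos: [0.4711, 0.1568, 0.2277]
eef_rot: [-179.8, 0.1, -73.0]
contact_force: [-0.1, 0.2, -0.4]
gripper_width: 0.0441
```

```bash
python3 w.py w14.png; python3 -c "
from h import *
S=capture('side');crop(S,160,210,130,145,4,'d14.png');S=capture('scene');cv2.imwrite('pics/s14.png',S['color'][:,:,::-1])"
```

```text
[0.4711 0.1568 0.2277] [-1.7977e+02  8.0000e-02 -7.2970e+01] 17.75 [-0.1   0.22 -0.45] 0.044072634040366654
```

View pics/d14.png

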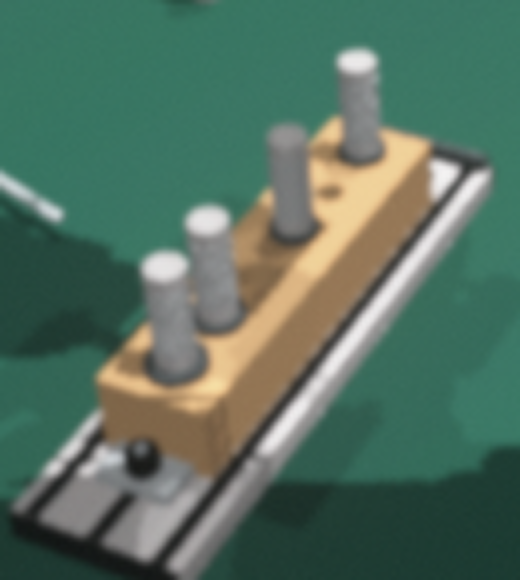

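View pics/w14.png

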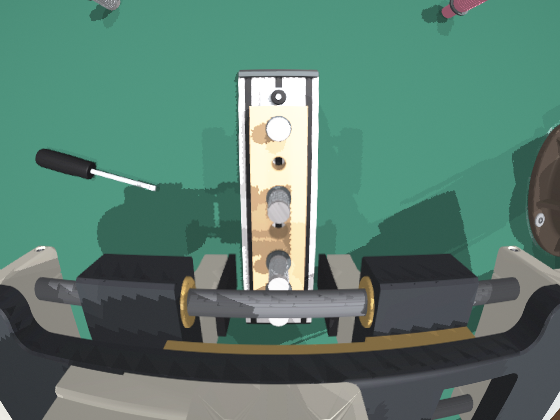

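View pics/s14.png

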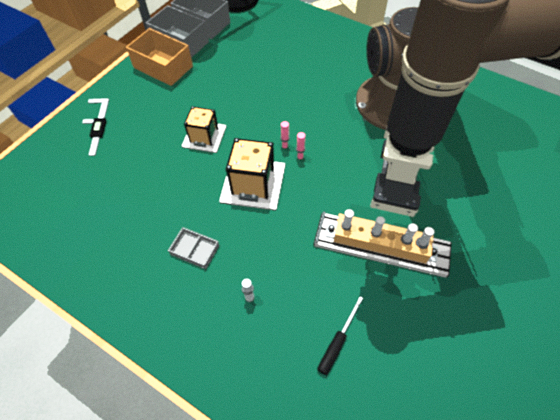

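The gauge stands upright with its collar on the block between the empty 13 and 19 mm holes. Its top in the side crop is at (288,132), level with its neighbours. The bore is empty and everything else is where it was. Handing in after one numeric height check.

```bash
python3 - <<'E'
from h import *
from plant import close_job
D=capture('side')
# fit the common bias from fixed tops g10,g22,g25 by comparing residuals
rd=lambda x,y:np.array([(x+.5)/4-.5+160,(y+.5)/4-.5+210])
h16=np.array([.469,.157,0]);u=np.array([-.292,.956,0])
for n,k,p in (('g10',-72,(358,62)),('g16',0,(288,132)),('g22',72,(208,220)),('g25',108,(165,268))):
    print(n,(rd(*p)-proj(D,h16+u*k/1e3+[0,0,.115],)[0]).round(2))
s=get_state();print(s['time_s'],s['contact_force'].round(2))
print(close_job())
E
```

```text
g10 [0.39 0.6 ]
g16 [ 0.56 -0.66]
g22 [0.36 0.33]
g25 [0.42 0.85]
17.95 [-0.88  0.73  0.09]
the job is handed in; nothing more can be done
None
```

The 16 mm plug gauge is back in the rack's 16 mm hole, fully home and upright, and the job is handed in at 17.95 s of the 64 s allowed.

I drew the gauge straight up out of the larger satellite's bore and found the 16 mm hole with the wrist camera. The hole spacing measured 36.0 and 35.8 mm against the 36 mm given. I then lowered the gauge in small steps. It met no measurable resistance until the collar landed on the block, where I pressed with about 10 N. After that I eased off, opened the jaws and retreated straight up.

**Last checks**
- **Seating:** the tool height at contact, 75.5 mm, agrees with the roughly 76 mm expected for a gauge that is home.
- **Side view:** the gauge stands upright with its collar on the block, between the empty 13 and 19 mm holes. Its top is about 1 pixel (roughly 2 mm) above its neighbours' fit, which I take as pixel-picking error given the contact height.
- **Surroundings:** the bore is empty and nothing else appears to have moved. The gripper is touching nothing.

**Disagreements**
- The scene and side cameras differed by about 3 mm, so I relied on the wrist camera's relative measurement.
- Two early move calls were refused for a missing "yaw" value; they moved nothing.

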